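# Load the welding nests with cut square tube

## Task

Load the four green welding nests: lay each of the four cut pieces of square tube flat between the corner stops of the nest made for its length, shortest in the shortest nest up to longest in the longest. Set each piece down gently rather than dropping it, and leave the U-channel and the round pipe offcuts where they are.

Things in the scene. Friction and masses are not known exactly. Their poses are not given: they have to be found in the camera images.
- tube_xs: The shortest of four loose cut pieces of bare square steel tube: 50 mm long, 30 x 30 mm outside, hollow with 2.5 mm walls open at both ends, 95 g give or take a third, lying flat on the bench. Origin at the middle of the piece (15 mm above what it lies on); x runs along its length, z up at the start.
- tube_s: The second shortest of four loose cut pieces of bare square steel tube: 70 mm long, 30 x 30 mm outside, hollow with 2.5 mm walls open at both ends, 133 g give or take a third, lying flat on the bench. Origin at the middle of the piece (15 mm above what it lies on); x runs along its length, z up at the start.
- tube_m: The second longest of four loose cut pieces of bare square steel tube: 90 mm long, 30 x 30 mm outside, hollow with 2.5 mm walls open at both ends, 171 g give or take a third, lying flat on the bench. Origin at the middle of the piece (15 mm above what it lies on); x runs along its length, z up at the start.
- tube_l: The longest of four loose cut pieces of bare square steel tube: 110 mm long, 30 x 30 mm outside, hollow with 2.5 mm walls open at both ends, 209 g give or take a third, lying flat on the bench. Origin at the middle of the piece (15 mm above what it lies on); x runs along its length, z up at the start.
- nest_xs: Shortest of four fixed green nests, for the 50 mm tube: base plate 74 x 54 mm, 4 mm thick, with four bare-steel L corner stops 10 mm high above it (4 mm thick, legs reach 10 mm in from the inner corners; mid-sides open for fingers). Between the stops 66 x 46 mm: 8 mm play all round. Tube in it: centre 19 mm above bench. Origin: centre of plate's underside, on the bench; x along length.
- nest_s: Second shortest of four fixed green nests, for the 70 mm tube: base plate 94 x 54 mm, 4 mm thick, with four bare-steel L corner stops 10 mm high above it (4 mm thick, legs reach 10 mm in from the inner corners; mid-sides open for fingers). Between the stops 86 x 46 mm: 8 mm play all round. Tube in it: centre 19 mm above bench. Origin: centre of plate's underside, on the bench; x along length.
- nest_m: Second longest of four fixed green nests, for the 90 mm tube: base plate 114 x 54 mm, 4 mm thick, with four bare-steel L corner stops 10 mm high above it (4 mm thick, legs reach 10 mm in from the inner corners; mid-sides open for fingers). Between the stops 106 x 46 mm: 8 mm play all round. Tube in it: centre 19 mm above bench. Origin: centre of plate's underside, on the bench; x along length.
- nest_l: Longest of four fixed green nests, for the 110 mm tube: base plate 134 x 54 mm, 4 mm thick, with four bare-steel L corner stops 10 mm high above it (4 mm thick, legs reach 10 mm in from the inner corners; mid-sides open for fingers). Between the stops 126 x 46 mm: 8 mm play all round. Tube in it: centre 19 mm above bench. Origin: centre of plate's underside, on the bench; x along length.
- channel: Loose steel U-channel offcut, 85 x 40 mm, 25 mm high, 3 mm walls, lying with its open side up. Not a square tube. Origin at the centre of its underside; x along its length.
- pipe: Loose round steel pipe offcut standing on end, 42 mm outside diameter, 34 mm bore, 50 mm high. Not a square tube. Origin at the centre of its underside.
Things that resemble listed ones, but are neither listed nor needed, are in the scene too. Leave any brown or orange look-alike of the nest_l alone.

How it is judged:
At the end, for the whole second after the job is handed in: Each tube lies flat in the nest of its length: centre within 12 mm of the nest's centre in plan, within 0.4 rad of its direction (true of any tube between the stops), 16 to 22 mm above the bench; at rest, released. Channel and pipe within 12 mm of where they began (horizontal distance between tube_xs and nest_xs below 0.012 m and angle between the x axis of tube_xs and the x axis of nest_xs, either way round below 0.4 rad and z of tube_xs in the frame of nest_xs between 0.016 and 0.022 m and linear speed of each of tube_xs, tube_s, tube_m, tube_l below 0.02 m/s and horizontal distance between tube_s and nest_s below 0.012 m and angle between the x axis of tube_s and the x axis of nest_s, either way round below 0.4 rad and z of tube_s in the frame of nest_s between 0.016 and 0.022 m and horizontal distance between tube_m and nest_m below 0.012 m and angle between the x axis of tube_m and the x axis of nest_m, either way round below 0.4 rad and z of tube_m in the frame of nest_m between 0.016 and 0.022 m and horizontal distance between tube_l and nest_l below 0.012 m and angle between the x axis of tube_l and the x axis of nest_l, either way round below 0.4 rad and z of tube_l in the frame of nest_l between 0.016 and 0.022 m and distance of each of channel, pipe from where it was at the start of the episode below 0.012 m); the robot touches nothing.
It fails at once if a tube is dropped or thrown into its nest (over 0.6 m/s within 30 mm of the nest's centre in plan and under 60 mm up, as after a fall of about 20 mm) ((horizontal distance between tube_xs and nest_xs below 0.03 m and z of tube_xs in the frame of nest_xs below 0.06 m and linear speed of tube_xs above 0.6 m/s) or (horizontal distance between tube_s and nest_s below 0.03 m and z of tube_s in the frame of nest_s below 0.06 m and linear speed of tube_s above 0.6 m/s) or (horizontal distance between tube_m and nest_m below 0.03 m and z of tube_m in the frame of nest_m below 0.06 m and linear speed of tube_m above 0.6 m/s) or (horizontal distance between tube_l and nest_l below 0.03 m and z of tube_l in the frame of nest_l below 0.06 m and linear speed of tube_l above 0.6 m/s)).
It fails at once if the U-channel or the round pipe is moved more than 12 mm (distance of any of channel, pipe from where it was at the start of the episode above 0.012 m).
It also fails if it takes over 96 s, if anything falls off the work surface, if the arm or the gripper's body presses on something with over 40 N, if the wrist force passes 120 N, or if a joint passes its speed limit or range.

## Robot

A 6-joint arm with a two-finger parallel gripper is mounted at the origin on the work surface. World frame = base frame: x ahead of the robot, y to its left, z up, the work surface at z = 0. Lengths are in m, angles in rad, forces in N, time in s.
With the tool pointing down it reaches from about 0.3 to 0.875 m from the base axis. Payload 6.4 kg.
Tool frame: the origin (TCP) lies midway between the tips of the shut fingers; the grasp point (between the pads) lies 19 mm behind it; z points along the fingers, y is the direction in which the jaws open and shut (so a half turn about z gives the same grasp; the last joint's range is limited). The gripper opens to 85 mm and grips with 20 to 120 N. Pads are 22 mm wide; open, the fingers measure 114 mm over their backs; the gripper's body (76 mm by 85 mm) begins 54 mm behind the grasp point. The pads swing forward as they close: fully open they stand 13 mm farther back than shut.
Start: joints at [0.949, 0.181, 1.607, -0, 1.354, -0.206], TCP at [0.232, 0.526, 0.207] pointing down, gripper open.
Joint ranges: [-2.99, 2.99], [-0.89, 2.07], [0.3, 2.58], [-1.14, 4.28], [0, 2.63], [-3.12, 3.12]. Speed limits (rad/s): [2.57, 2.57, 3.01, 3.14, 3.14, 3.14].

## Interface

Orientations are given as a unit quaternion [w, x, y, z].
In Python, from bench import ctrl gives the robot as it stands. The module is installed in compiled form; this text tells all that it offers.
- The arm moves only by the tool arm_command, never from a script. Its argument "plan" is one flat list of numbers, 4 for each row, row after row: the shift along the tool's x, y, z in mm, then the turn about the tool's z in rad. A call has 1 to 20 rows; each row shifts and turns the commanded pose from where the row before left it, along the tool's axes as they then stand; what a row does not reach is not made up. A row lasts 1/10 s, in which the tool goes at most 50 mm and 8.59 degrees, less where a joint would pass 70% of its speed; a pose out of reach is approached as far as the arm can. A call is refused whole if a number of a shift passes 50 or a number of a turn 0.15, either way. A call with a gripper value outside its range is refused whole. "grip" is the opening, from 0 (shut) to 1 (fully open), set as the call begins (left out, the last holds). The fingers move at their own pace and stop on an object; the grip force is fixed at half the most. Time passes only in rows, so rows that do not move let the fingers close. It gives the time, the measured TCP pose, the force and the opening at its end, in the units of the state.
- ctrl.get_obs(): the state, without advancing time (a new reading comes with each control period).
- ctrl.camera(name): name is "side" or "top" or "wrist"; returns a dict with "color" (400x640x3 uint8, red, green, blue), "camera_matrix" (3x3 intrinsics, pixels), "k1" (the pictures are not rectified: a ray, as slopes to the right and down, at radius r is drawn at 1 + k1 r^2 times it, then the intrinsics apply), "eye" and "attitude" of the camera in the world; the wrist camera has in their place "T_tool_cam" (4x4, takes a point from camera to tool coordinates, whose origin is the TCP and whose axes are the flange's). Camera axes: x right, y up, looking along -z (the intrinsics and any distortion apply to the point x, -y, -z); pixel columns grow to the right and rows downward; lengths in m; the calibration is good to about 2 mm. A picture is of the moment at which its call begins: read the wrist's pose just before it. There is no depth.
- ctrl.hand_in(): hands the job in, once; it reports no verdict.
The state is a dict: "time_s": time; "q": joint angles; "dq": joint speeds; "joint_efforts": joint torques, N m; "eef_pos": TCP position; "eef_rot": TCP orientation; "wrist_force": force on the tool from outside, world axes, zero at the start; "torque": the same for the moment, N m; "opening": opening from 0.0 (shut) to 1.0 (fully open).
Only numpy, scipy, OpenCV 4.12 (cv2) and the standard library are available. Lean on these libraries where they do the work, as an engineer would, in place of code of your own. Each camera call takes 0.05 s, during which the arm holds its last target. There are 200 camera calls.

## Working session

There is one attempt and no reset: what is moved stays moved. The work goes in short steps, Python scripts to look and compute and a tool call to move; the robot and the scene stay as the last step left them, time stands still between calls to the robot, and variables do not carry over. Pictures are saved under pics/ and viewed, about 12 in all and at most 16, crops included, and the job is handed in when it is done.

Besides the shell and the picture viewer there is one more tool, called after "Emit:" as name(argument=value, ...) on one line, values as JSON. arm_command: Moves the arm, as the interface text tells. Its arguments: {"type":"object","properties":{"plan":{"type":"array","items":{"type":"number"}},"grip":{"type":"number"}},"required":["plan"]}

```bash
mkdir -p pics; cat > h.py <<'E'
import numpy as np, cv2, pickle
from scipy.spatial.transform import Rotation as R
def grab(ctrl,name,out):
    o=ctrl.get_obs(); c=ctrl.camera(name); c['obs']=o
    cv2.imwrite(f'pics/{out}.png',c['color'][:,:,::-1]); pickle.dump(c,open(f'pics/{out}.pkl','wb')); return c
def load(out): return pickle.load(open(f'pics/{out}.pkl','rb'))
def quat(q): return R.from_quat([q[1],q[2],q[3],q[0]]).as_matrix()
def campose(c):
    if 'T_tool_cam' in c:
        T=np.eye(4); T[:3,:3]=quat(c['obs']['eef_rot']); T[:3,3]=c['obs']['eef_pos']
        T=T@np.array(c['T_tool_cam']); return T[:3,3],T[:3,:3]
    a=np.array(c['attitude']); return np.array(c['eye']),(a if a.shape==(3,3) else quat(a))
def ray(c,uv,z):
    K=np.array(c['camera_matrix']); uv=np.atleast_2d(uv).astype(float)
    d=np.c_[(uv[:,0]-K[0,2])/K[0,0],(uv[:,1]-K[1,2])/K[1,1]]
    s=d.copy()
    for _ in range(20): s=d/(1+c['k1']*(s**2).sum(1,keepdims=True))
    e,A=campose(c); w=np.c_[s[:,0],-s[:,1],-np.ones(len(s))]@A.T
    return e+w*((z-e[2])/w[:,2:3])
E
python3 - <<'E'
from bench import ctrl
from h import *
for n in ['top','side']:
    c=grab(ctrl,n,n+'0'); print(n,c['eye'],c['attitude'],c['k1'],c['camera_matrix'])
print(c['obs'])
E
```

```text
top [0.26490828 0.10046505 1.4282508 ] [ 0.7119096   0.05527032 -0.06568552 -0.69700454] -0.0843793993269234 [[478.87278612   0.         323.91310566]
 [  0.         478.87278612 201.66431069]
 [  0.           0.           1.        ]]
side [ 0.4196792  -0.96567139  0.86821957] [ 0.89963884  0.43504906 -0.02133652 -0.03044719] -0.021575013828646808 [[517.77480714   0.         318.94970947]
 [  0.         517.77480714 193.45824658]
 [  0.           0.           1.        ]]
{'time_s': 0.05, 'q': array([ 9.48717389e-01,  1.81551808e-01,  1.60800269e+00,  1.39646035e-05,
        1.35378394e+00, -2.06298903e-01]), 'dq': array([-0.00106969,  0.00109832,  0.00023757, -0.00014717,  0.00086315,
        0.00063993]), 'joint_efforts': array([ 9.20593484e-04, -4.46249342e+01, -3.52583671e+01, -2.13861476e-04,
        4.29904365e-03,  3.76867348e-06]), 'eef_pos': array([0.23187506, 0.52553402, 0.2065807 ]), 'eef_rot': array([-3.57533289e-04,  2.06397207e-01,  9.78467900e-01, -7.96337636e-04]), 'wrist_force': array([-0.09728279,  0.40642057, -0.04896075]), 'torque': array([-0.00045303, -0.02860376,  0.01621889]), 'opening': 0.9973552637316707}
```

View pics/top0.png

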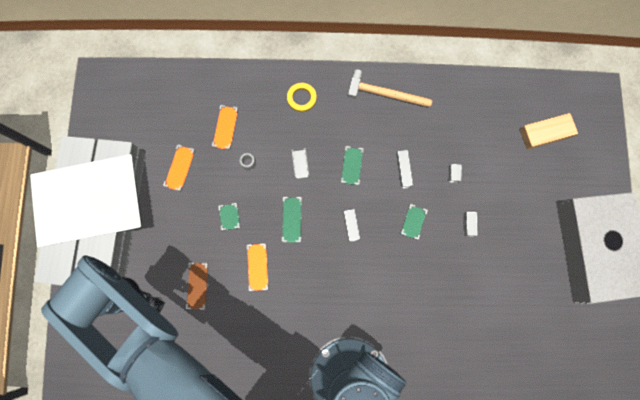

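View pics/side0.png

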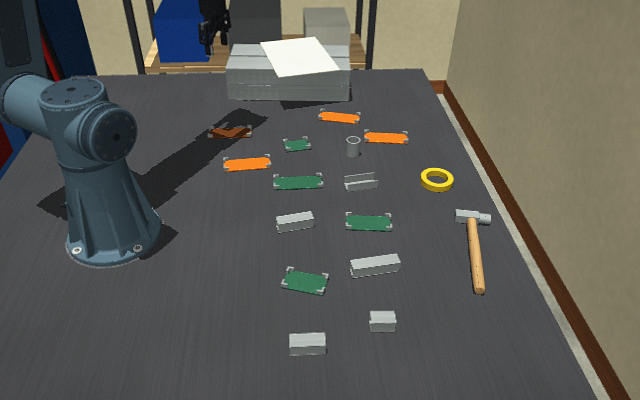

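The top view shows green nests at about (229,216), (414,221), (352,166) and (291,219). The bright bars at (456,173), (471,223), (352,225) and (405,169) look like tubes. The U-channel is at (300,164), the pipe at (247,160), and the look-alikes are orange or brown. Next I measure sizes and make one enlarged crop.

```bash
cat > m.py <<'E'
from h import *
def rects(c,mask,z,amin=60):
    out=[]
    for k in cv2.findContours(mask,cv2.RETR_EXTERNAL,cv2.CHAIN_APPROX_NONE)[0]:
        if cv2.contourArea(k)<amin: continue
        p=ray(c,k[:,0,:],z)[:,:2]*1000
        (x,y),(w,h),a=cv2.minAreaRect(p.astype(np.float32))
        if w<h: w,h,a=h,w,a+90
        m=k[:,0,:].mean(0); out.append((m.round(),np.round([x,y],1),np.round([w,h],1),round((a+90)%180-90,1)))
    return out
E
python3 - <<'E'
from m import *
c=load('top0'); im=c['color']; hsv=cv2.cvtColor(im,cv2.COLOR_RGB2HSV)
g=cv2.inRange(hsv,(60,80,50),(90,255,255))
print('green');[print(*r) for r in rects(c,g,.004)]
for th in (150,195):
  s=cv2.inRange(hsv,(0,0,th),(180,45,255)); s[:140]=0;s[250:]=0;s[:,:210]=0;s[:,500:]=0
  print('steel',th);[print(*r) for r in rects(c,s,.03)]
cv2.imwrite('pics/crop1.png',cv2.resize(im[140:255,215:485,::-1],None,fx=2.9,fy=2.9,interpolation=cv2.INTER_CUBIC))
E
```

```text
green
[413. 222.] [ 455.8 -189.1] [92.2 52.7] -17.8
[229. 217.] [459.1 365.6] [72.8 52.1] 9.1
[292. 220.] [455.5 178. ] [130.1  51.1] 1.6
[352. 166.] [625.   -0.7] [113.1  52.1] -6.2
steel 150
[472. 223.] [ 451.1 -358.9] [75.8 33.5] -1.9
[352. 225.] [439.7  -0.7] [96.3 32.9] 11.0
[455. 173.] [ 604.2 -313.2] [57.9 36.8] -1.9
[246. 160.] [630.5 319.2] [42.5 40.4] -88.8
[405. 169.] [ 613.3 -161.2] [118.6  33.6] 6.5
[300. 163.] [622.8 156.8] [90.9 44.1] 8.0
steel 195
[472. 223.] [ 451.2 -359. ] [69.9 27.5] -1.7
[351. 225.] [ 4.396e+02 -4.000e-01] [91.5 31.3] 11.1
[455. 173.] [ 604.8 -315.2] [55.  31.3] -5.4
[405. 168.] [ 614.4 -160.2] [114.3  29.4] 7.5
[300. 164.] [621.2 156.3] [83.9 40.4] 9.4
```

View pics/crop1.png

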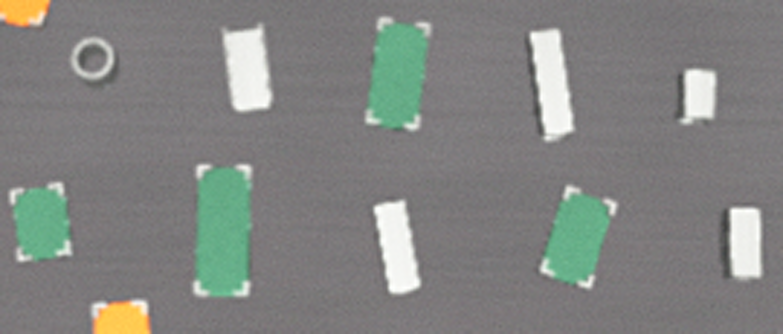

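Sizes fix the matches:

| Size | Nest centre (mm) | Nest rect (mm) | Tube centre (mm) |
|---|---|---|---|
| xs | (459,366) | 73×52 | (604,-315) |
| s | (456,-189) | 92×53 | (451,-359) |
| m | (625,-1) | 113×52 | (440,0) |
| l | (455,178) | 130×51 | (613,-161) |

The crop confirms the object at (300,164) is the channel, since its ends show the walls. I'll move over tube_m first, at θ=191°.

Emit:
arm_command(plan=[0,0,5,-0.12,0,0,5,-0.12,0,0,5,-0.12,0,0,5,-0.12,0,0,5,-0.127,-7.4,-39.7,0,0,-7.4,-39.7,0,0,-7.4,-39.7,0,0,-7.4,-39.7,0,0,-7.4,-39.7,0,0,-7.4,-39.7,0,0,-7.4,-39.7,0,0,-7.4,-39.7,0,0,-7.4,-39.7,0,0,-7.4,-39.7,0,0,-7.4,-39.7,0,0,-7.4,-39.7,0,0,-7.4,-39.7,0,0,-7.4,-39.7,0,0], grip=1)

```text
time_s: 2.0
eef_pos: [0.4397, -0.0016, 0.1823]
eef_rot: [-0.0, -0.095, 0.995, 0.0]
wrist_force: [0.6, -0.1, 0.4]
opening: 0.999
```

```bash
cat > go.py <<'E'
from m import *
def st(o):
    A=quat(o['eef_rot']); th=np.degrees(np.arctan2(A[1,0],A[0,0]))%360
    return np.array(o['eef_pos'])*1000,th,A
def rel(o,x,y,z,th=None):
    """turn first (about tool z), then shift: prints turn rad, shift mm in tool axes after the turn"""
    p,t,A=st(o); th=t if th is None else th
    a=np.radians((th-t+180)%360-180); c,s=np.cos(np.radians(th)),np.sin(np.radians(th))
    d=np.array([x,y,z])-p
    print('pos',p.round(1),'th',round(t,1),'tilt',A[2].round(4),'F',o['wrist_force'].round(1),'open',round(o['opening'],3),'t',o['time_s'])
    print('turn',round(-a,3),'dx,dy,dz',np.round([d[0]*c+d[1]*s,d[0]*s-d[1]*c,-d[2]],1),'len',round(np.hypot(d[0],d[1])))
E
python3 - <<'E'
from bench import ctrl
from go import *
c=grab(ctrl,'wrist','w1'); print(st(c['obs'])[:2], c['T_tool_cam'])
hsv=cv2.cvtColor(c['color'],cv2.COLOR_RGB2HSV)
s=cv2.inRange(hsv,(0,0,170),(180,45,255))
[print(*r) for r in rects(c,s,.03,300)]
rel(c['obs'],440,0,6,191)
E
```

```text
(array([439.67570643,  -1.60292071, 182.33370132]), np.float64(190.93604176638544)) [[ 6.92195857e-04  9.62385116e-01  2.71688073e-01  6.91422413e-02]
 [ 9.99999525e-01 -4.79740743e-04 -8.48400062e-04  1.12447909e-03]
 [-6.86147754e-04  2.71688531e-01 -9.62384991e-01 -1.65242203e-01]
 [ 0.00000000e+00  0.00000000e+00  0.00000000e+00  1.00000000e+00]]
[486. 377.] [654.3 291.6] [66.8 30.8] 81.4
[152. 381.] [ 746.6 -179.9] [60.7 53.9] -89.6
[400. 325.] [601.  146.3] [71.7 30.8] 12.7
[421. 184.] [412.  112.7] [47.1 43. ] -89.8
[517. 188.] [435.3 263.4] [482.2 241.3] 28.1
[221. 166.] [ 502.7 -142.5] [572.5 443.9] -79.4
pos [439.7  -1.6 182.3] th 190.9 tilt [ 1.e-04  2.e-04 -1.e+00] F [ 0.6 -0.1  0.4] open 0.999 t 2.0
turn -0.001 dx,dy,dz [ -0.6   1.5 176.3] len 2
```

View pics/w1.png

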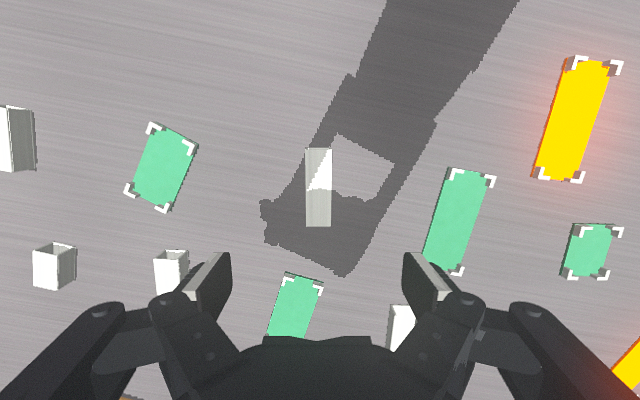

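The wrist view shows tube_m, half in shadow, at corners of about (306,148), (331,148), (331,226) and (306,226). I cross-check its position and the visible nests.

```bash
python3 - <<'E'
from go import *
c=load('w1')
p=ray(c,[(306,148),(331.5,148),(331.5,226.5),(306,226.5)],.03)*1000
print(p.round(1)[:,:2],p.mean(0).round(1),np.linalg.norm(p[0]-p[3]),np.linalg.norm(p[0]-p[1]),np.degrees(np.arctan2(*(p[3]-p[0])[1::-1])))
hsv=cv2.cvtColor(c['color'],cv2.COLOR_RGB2HSV)
g=cv2.inRange(hsv,(60,60,50),(92,255,255))
[print(*r) for r in rects(c,g,.004,300)]
E
```

```text
[[396.6 -20.1]
 [391.4   7.2]
 [480.   25.7]
 [485.7  -3.7]] [438.4   2.3  30. ] 90.56090585310461 27.759769923884118 10.412892772948402
[295. 302.] [616.9   1.7] [104.9  54. ] -6.2
[585. 250.] [457.6 365.1] [73.2 56.9] 9.5
[455. 217.] [453.7 178.5] [133.5  55.3] 0.5
[163. 165.] [ 454.5 -186. ] [94.  54.7] -18.0
```

Both views agree within about 3 mm. Descend, then grasp.

Emit:
arm_command(plan=[0,2.5,40,0,0,0,40,0,0,0,40,0,0,0,30,0,0,0,16,0,0,0,10,0,0,0,0,0], grip=1)

```text
time_s: 2.75
eef_pos: [0.438, 0.0029, 0.0054]
eef_rot: [-0.001, -0.095, 0.995, 0.001]
wrist_force: [0.1, -0.3, 0.4]
opening: 1.002
```

Emit:
arm_command(plan=[0,0,0,0,0,0,0,0,0,0,0,0,0,0,0,0,0,0,0,0,0,0,0,0,0,0,0,0,0,0,0,0], grip=0)

```text
time_s: 3.55
eef_pos: [0.4391, 0.0025, 0.0065]
eef_rot: [-0.0, -0.095, 0.995, 0.0]
wrist_force: [-0.1, 1.1, 0.5]
opening: -0.001
```

The fingers shut fully, so there is no tube between them. I look before moving on.

```bash
python3 - <<'E'
from bench import ctrl
from go import *
c=grab(ctrl,'wrist','w2'); s=grab(ctrl,'side','s2'); rel(c['obs'],440,0,6)
a=c['color'][:, :, ::-1]; b=cv2.resize(s['color'][130:300,200:472,::-1],(640,400))
cv2.imwrite('pics/v2.png',cv2.resize(np.vstack([a,b]),(480,600)))
E
```

```text
pos [439.1   2.5   6.5] th 191.0 tilt [ 1.e-04  0.e+00 -1.e+00] F [-0.1  1.1  0.5] open -0.001 t 3.55
turn -0.0 dx,dy,dz [-0.4 -2.6  0.5] len 3
```

View pics/v2.png

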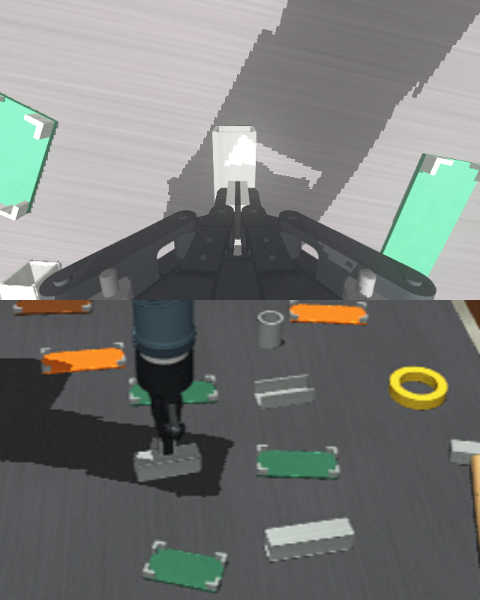

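The wrist picture shows the shut pads in the middle of the tube's top at (237,182). That disagrees with TCP z = 6 mm. I enlarge it.

```bash
python3 - <<'E'
from go import *
c=load('w2'); s=load('s2'); print(c['camera_matrix'][0],c['k1'])
a=cv2.resize(c['color'][140:370,220:420,::-1],(520,598),interpolation=cv2.INTER_CUBIC)
b=cv2.resize(s['color'][160:220,245:295,::-1],(280,336),interpolation=cv2.INTER_CUBIC)
v=np.zeros((598,800,3),np.uint8); v[:,:520]=a; v[:336,520:]=b; cv2.imwrite('pics/v3.png',v)
E
```

```text
[286.72728816   0.         316.42006846] -0.010210316633376137
```

View pics/v3.png

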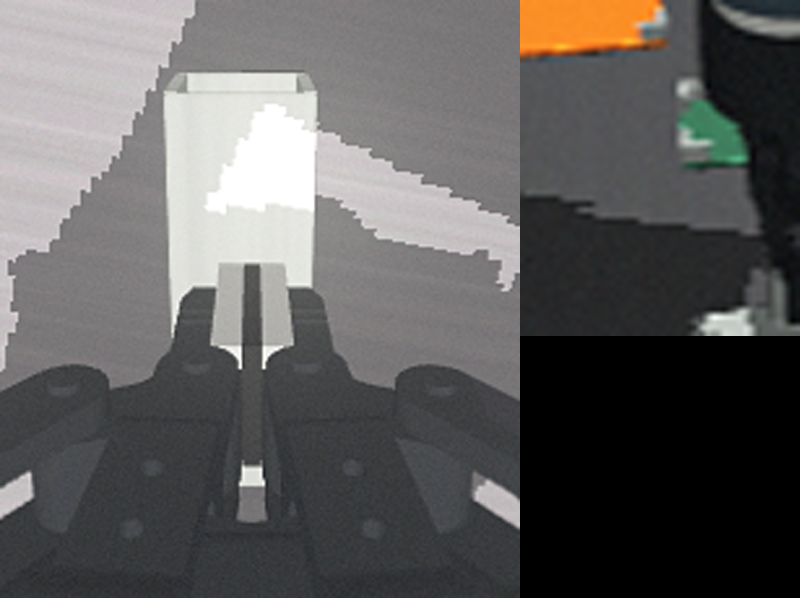

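The pads are shut above the tube. The picture geometry (85 mm opening spanning 171 px in w1) puts the real tips about 20 mm behind the stated TCP, so this grasp was too high and the tube is undisturbed. I reopen, go about 18 mm lower while watching the force, and close again.

Emit:
arm_command(plan=[0,0,0,0,0,0,0,0,0,0,0,0,0,0,0,0,0,0,0,0,0,-2,6,0,0,0,6,0,0,0,6,0,0,0,0,0], grip=1)

```text
time_s: 4.55
eef_pos: [0.4384, 0.0008, -0.0127]
eef_rot: [-0.001, -0.095, 0.995, 0.0]
wrist_force: [0.4, -0.9, 0.5]
opening: 0.998
```

Emit:
arm_command(plan=[0,0,0,0,0,0,0,0,0,0,0,0,0,0,0,0,0,0,0,0,0,0,0,0,0,0,0,0], grip=0)

```text
time_s: 5.25
eef_pos: [0.44, 0.0004, -0.011]
eef_rot: [0.0, -0.095, 0.995, -0.0]
wrist_force: [0.1, -1.5, 5.3]
opening: 0.338
```

Gripped: opening 0.338 is about 29 mm. Lift, turn to the nest_m direction (θ=173.8°) and move over it.

Emit:
arm_command(plan=[0,0,-20,0,0,0,-35,0,0,0,-35,0.1,0,0,-10,0.1,0,0,0,0.1,-23.5,2.4,0,0,-40,4.3,0,0,-40,4.3,0,0,-40,4.3,0,0,-40,4.1,0,0,0,0,0,0,0,0,0,0])

```text
time_s: 6.45
eef_pos: [0.6232, 0.0002, 0.0867]
eef_rot: [-0.002, 0.054, 0.999, 0.0]
wrist_force: [-0.3, -0.3, -3.7]
opening: 0.335
```

```bash
python3 - <<'E'
from bench import ctrl
from go import *
c=grab(ctrl,'wrist','w4'); rel(c['obs'],624.5,0,-6,173.8)
hsv=cv2.cvtColor(c['color'],cv2.COLOR_RGB2HSV)
g=cv2.inRange(hsv,(60,60,50),(92,255,255))
[print(*r) for r in rects(c,g,.004,300)]
E
```

```text
pos [6.232e+02 2.000e-01 8.670e+01] th 173.8 tilt [ 3.2e-03  3.0e-04 -1.0e+00] F [-0.3 -0.3 -3.7] open 0.335 t 6.45
turn -0.0 dx,dy,dz [-1.3 -0.  92.7] len 1
[316. 159.] [581.2   5.7] [53.1 27.1] 84.8
[521.  32.] [499.3 178.3] [55.5 44.8] -89.7
[58. 45.] [ 468.1 -189. ] [68.3 56. ] -17.7
```

View pics/w4.png

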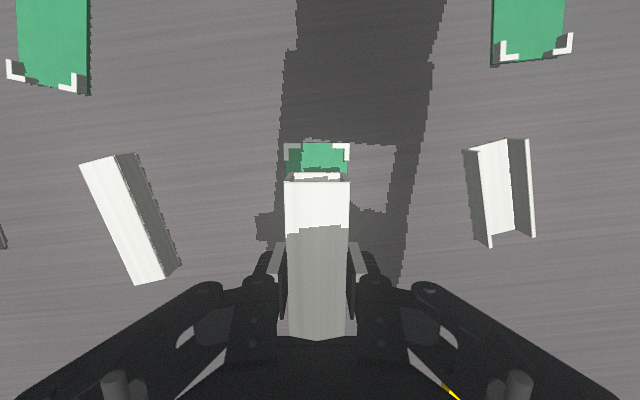

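Tube_m is held square over nest_m, whose near stops are at (292,152) and (341,152), and the positions agree. Lower, then release.

Emit:
arm_command(plan=[-1,0,30,0,0,0,25,0,0,0,15,0,0,0,10,0,0,0,6,0,0,0,4,0,0,0,2,0,0,0,0,0,0,0,0,0])

```text
time_s: 7.4
eef_pos: [0.6256, -0.0003, -0.0028]
eef_rot: [0.001, 0.054, 0.999, -0.0]
wrist_force: [-0.4, -0.1, -1.9]
opening: 0.335
```

Emit:
arm_command(plan=[0,0,2,0,0,0,2,0,0,0,0,0])

```text
time_s: 7.7
eef_pos: [0.6254, -0.0003, -0.007]
eef_rot: [0.0, 0.054, 0.999, -0.0]
wrist_force: [-0.8, 0.4, 0.6]
opening: 0.336
```

Emit:
arm_command(plan=[0,0,0,0,0,0,0,0,0,0,0,0,0,0,0,0,0,0,0,0], grip=0.8)

```text
time_s: 8.2
eef_pos: [0.625, -0.0002, -0.0076]
eef_rot: [-0.0, 0.054, 0.999, -0.0]
wrist_force: [-0.2, -0.4, 0.4]
opening: 0.798
```

Emit:
arm_command(plan=[0,0,-20,0,0,0,-40,0,0,0,-40,-0.115,0,0,-40,-0.115,7.8,-39.6,0,0,7.8,-39.6,0,0,7.8,-39.6,0,0,7.8,-39.6,0,0,0,0,0,0,0,0,0,0], grip=1)

```text
time_s: 9.2
eef_pos: [0.6129, -0.1621, 0.1323]
eef_rot: [-0.0, -0.059, 0.998, 0.0]
wrist_force: [0.7, -0.2, 0.4]
opening: 0.997
```

```bash
python3 - <<'E'
from bench import ctrl
from go import *
c=grab(ctrl,'wrist','w5'); grab(ctrl,'top','t5'); rel(c['obs'],613.5,-161,-10,187)
E
```

```text
pos [ 612.9 -162.1  132.3] th 186.8 tilt [ 1.e-04  5.e-04 -1.e+00] F [ 0.7 -0.2  0.4] open 0.997 t 9.2
turn -0.003 dx,dy,dz [ -0.7   1.  142.3] len 1
```

View pics/w5.png

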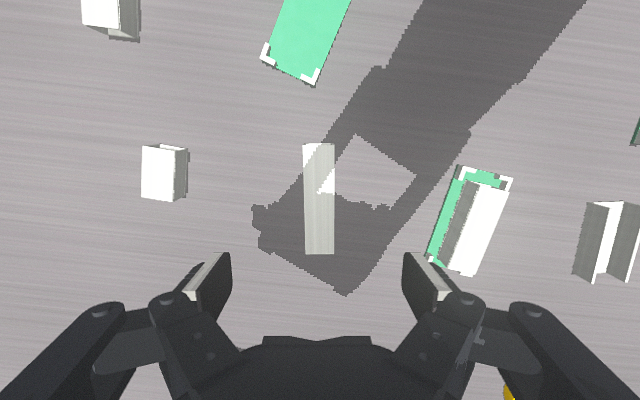

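Tube_m sits between its stops at (475,220). Tube_l has corners (303,144), (335,144), (334,254) and (306,254). Tube_xs's top is at about (142,145) to (173,201).

```bash
cat >> go.py <<'E'
def quad(c,P,z=.03):
    p=ray(c,P,z)*1000; n=np.linalg.norm; d=p[2]+p[3]-p[0]-p[1]
    print('ctr',p.mean(0).round(1)[:2],'len',round((n(p[0]-p[3])+n(p[1]-p[2]))/2,1),'wid',round((n(p[0]-p[1])+n(p[2]-p[3]))/2,1),'ang',round(np.degrees(np.arctan2(d[1],d[0])),1))
E
python3 - <<'E'
from go import *
c=load('w5')
quad(c,[(303,144),(335,144),(334,254),(305.5,254)])
quad(c,[(141.5,145),(176,148),(172,201),(141.5,198.5)])
E
```

```text
ctr [ 614.  -157.6] len 109.6 wid 29.1 ang 7.4
ctr [ 604.9 -312.2] len 51.3 wid 30.5 ang -3.7
```

Length checks out (109.6 mm). Descend with a 3 mm correction and grasp.

Emit:
arm_command(plan=[-1,3,40,0,0,0,40,0,0,0,35,0,0,0,17,0,0,0,8,0,0,0,2,0,0,0,0,0], grip=1)

```text
time_s: 10.0
eef_pos: [0.615, -0.1583, -0.0081]
eef_rot: [0.001, -0.061, 0.998, -0.001]
wrist_force: [0.5, -0.2, 1.1]
opening: 0.999
```

Emit:
arm_command(plan=[0,0,0,0,0,0,0,0,0,0,0,0,0,0,0,0,0,0,0,0,0,0,0,0,0,0,0,0], grip=0)

```text
time_s: 10.7
eef_pos: [0.6145, -0.1585, -0.0086]
eef_rot: [0.001, -0.061, 0.998, -0.0]
wrist_force: [-0.8, -0.3, 6.6]
opening: 0.336
```

Emit:
arm_command(plan=[0,0,-20,0,0,0,-40,0.05,0,0,-40,0.055,8,17,-20,0,15.6,34.2,0,0,17,37.7,0,0,17,37.7,0,0,17,37.7,0,0,17,37.7,0,0,17,37.7,0,0,17,37.7,0,0,17,37.7,0,0,15,33.1,0,0,13,29,0,0,0,0,0,0,0,0,0,0])

```text
time_s: 12.3
eef_pos: [0.4364, 0.2166, 0.11]
eef_rot: [-0.0, -0.009, 1.0, -0.0]
wrist_force: [0.5, -0.6, -2.1]
opening: 0.333
```

```bash
python3 - <<'E'
from bench import ctrl
from go import *
c=grab(ctrl,'wrist','w6'); rel(c['obs'],455,178,-5,181)
hsv=cv2.cvtColor(c['color'],cv2.COLOR_RGB2HSV)
g=cv2.inRange(hsv,(60,60,50),(92,255,255))
[print(*r) for r in rects(c,g,.004,300)]
E
```

```text
pos [436.4 216.6 110. ] th 181.0 tilt [ 9.e-04 -5.e-04 -1.e+00] F [ 0.5 -0.6 -2.1] open 0.333 t 12.3
turn 0.001 dx,dy,dz [-18.  -38.9 115. ] len 43
[464. 220.] [457.4 366. ] [74.5 54. ] 10.3
[269. 198.] [446.6 169.2] [123.8  45. ] -9.2
```

View pics/w6.png

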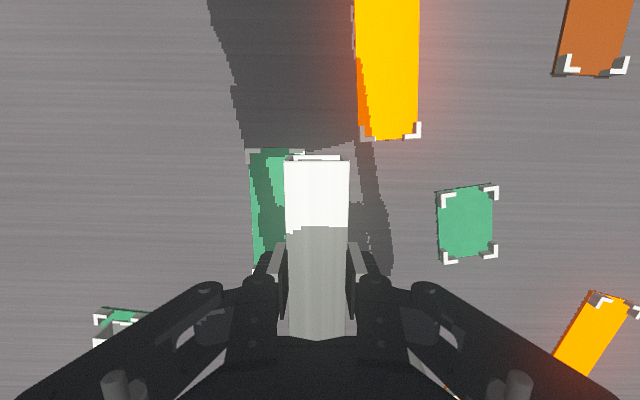

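I overshot by one row, with the nest's near corner visible at (246,150). Correct by (-18,-39), lower and release.

Emit:
arm_command(plan=[-9,-19.5,0,0,-9,-19.5,0,0,0,0,10,0,0,0,35,0,0,0,25,0,0,0,20,0,0,0,10,0,0,0,7,0,0,0,4,0,0,0,2,0,0,0,2,0,0,0,0,0,0,0,0,0])

```text
time_s: 13.65
eef_pos: [0.4561, 0.1777, -0.0041]
eef_rot: [0.0, -0.008, 1.0, 0.0]
wrist_force: [-0.3, -0.3, -1.3]
opening: 0.332
```

Emit:
arm_command(plan=[0,0,1,0,0,0,0,0])

```text
time_s: 13.85
eef_pos: [0.4562, 0.1777, -0.0046]
eef_rot: [0.0, -0.008, 1.0, 0.0]
wrist_force: [-3.0, 0.1, 4.9]
opening: 0.333
```

Emit:
arm_command(plan=[0,0,0,0,0,0,0,0,0,0,0,0,0,0,0,0,0,0,0,0], grip=0.8)

```text
time_s: 14.35
eef_pos: [0.4557, 0.1775, -0.0056]
eef_rot: [-0.0, -0.008, 1.0, -0.0]
wrist_force: [-0.2, 0.5, -0.3]
opening: 0.797
```

Emit:
arm_command(plan=[0,0,-20,0,0,0,-40,0,0,0,-40,0.087,0,0,-40,0,-14,-36.8,0,0,-14,-36.8,0,0,-14,-36.8,0,0,-14,-36.8,0,0,-14,-36.8,0,0,-14,-36.8,0,0,-14,-36.8,0,0,-14,-36.8,0,0,-14,-36.8,0,0,-14,-36.8,0,0,-14,-36.8,0,0,-14,-36.8,0,0,-14,-36.8,0,0,0,0,0,0,0,0,0,0], grip=1)

```text
time_s: 16.25
eef_pos: [0.603, -0.313, 0.1336]
eef_rot: [-0.001, 0.036, 0.999, 0.001]
wrist_force: [-0.5, 0.6, -0.3]
opening: 1.0
```

```bash
python3 - <<'E'
from bench import ctrl
from go import *
c=grab(ctrl,'wrist','w7'); rel(c['obs'],604.5,-313,-9,176)
t=grab(ctrl,'top','t7')
v=np.zeros((600,640,3),np.uint8); v[:400]=c['color'][:,:,::-1]; v[400:,:]=cv2.resize(t['color'][135:260,200:600,::-1],(640,200),interpolation=cv2.INTER_CUBIC)
cv2.imwrite('pics/v7.png',v)
E
```

```text
pos [ 603.  -313.   133.6] th 175.9 tilt [ 0.001  0.001 -1.   ] F [-0.5  0.6 -0.3] open 1.0 t 16.25
turn -0.003 dx,dy,dz [-1.500e+00  1.000e-01  1.426e+02] len 2
```

View pics/v7.png

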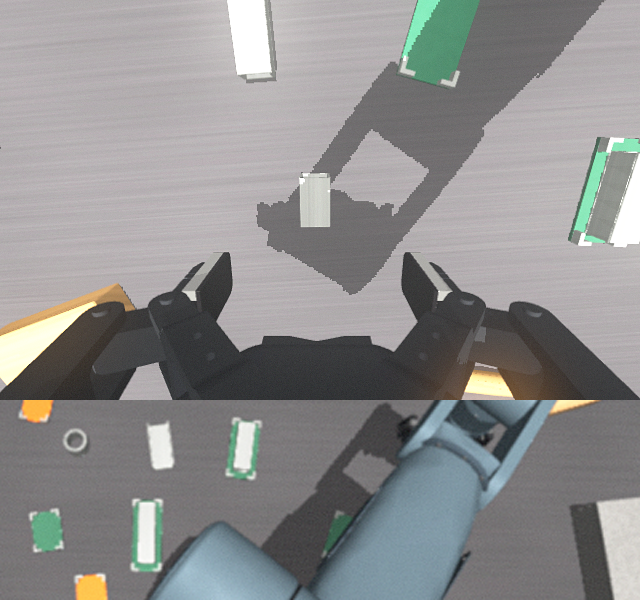

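Tube_m and tube_l both sit centred in their nests in the top view strip, at (243,447) and (146,535). Tube_xs's top has corners of about (300,178), (330,178), (330,227) and (301,227).

```bash
python3 - <<'E'
from go import *
c=load('w7')
quad(c,[(299.5,178),(330.5,178),(330.5,227),(301,227)])
E
```

```text
ctr [ 605.8 -312.9] len 49.2 wid 29.4 ang -3.3
```

Emit:
arm_command(plan=[-2,0,40,0,0,0,40,0,0,0,35,0,0,0,17,0,0,0,8,0,0,0,3,0,0,0,0,0], grip=1)

```text
time_s: 17.05
eef_pos: [0.6065, -0.3131, -0.007]
eef_rot: [0.001, 0.035, 0.999, -0.001]
wrist_force: [0.5, 0.1, -0.5]
opening: 1.002
```

Emit:
arm_command(plan=[0,0,0,0,0,0,0,0,0,0,0,0,0,0,0,0,0,0,0,0,0,0,0,0,0,0,0,0], grip=0)

```text
time_s: 17.75
eef_pos: [0.6061, -0.3132, -0.0076]
eef_rot: [0.001, 0.035, 0.999, -0.0]
wrist_force: [0.0, -0.0, 5.9]
opening: 0.331
```

Emit:
arm_command(plan=[0,0,-20,0,0,0,-40,-0.12,0,0,-40,-0.116,0,0,-20,0,1.8,38.5,0,0,1.8,38.5,0,0,1.8,38.5,0,0,1.8,38.5,0,0,1.8,38.5,0,0,1.8,38.5,0,0,1.8,38.5,0,0,1.8,38.5,0,0,1.8,38.5,0,0,1.8,38.5,0,0,1.8,38.5,0,0,1.8,38.5,0,0,1.8,38.5,0,0,1.8,38.5,0,0,1.8,38.5,0,0,1.8,38.5,0,0])

```text
time_s: 19.75
eef_pos: [0.4746, 0.2916, 0.111]
eef_rot: [-0.001, -0.083, 0.997, -0.0]
wrist_force: [-0.4, 0.9, -1.7]
opening: 0.33
```

Emit:
arm_command(plan=[1.8,38.5,0,0,1.8,38.5,0,0,0,0,0,0,0,0,0,0,0,0,0,0])

```text
time_s: 20.25
eef_pos: [0.4593, 0.3646, 0.1109]
eef_rot: [-0.001, -0.082, 0.997, -0.0]
wrist_force: [-0.1, 0.0, -0.7]
opening: 0.334
```

```bash
python3 - <<'E'
from bench import ctrl
from go import *
c=grab(ctrl,'wrist','w8'); rel(c['obs'],458.3,365.6,-3.5,189.5)
E
```

```text
pos [459.3 364.6 110.9] th 189.4 tilt [ 1.1e-03 -7.0e-04 -1.0e+00] F [-0.1  0.  -0.7] open 0.334 t 20.25
turn -0.001 dx,dy,dz [  0.8   1.1 114.4] len 1
```

View pics/w8.png

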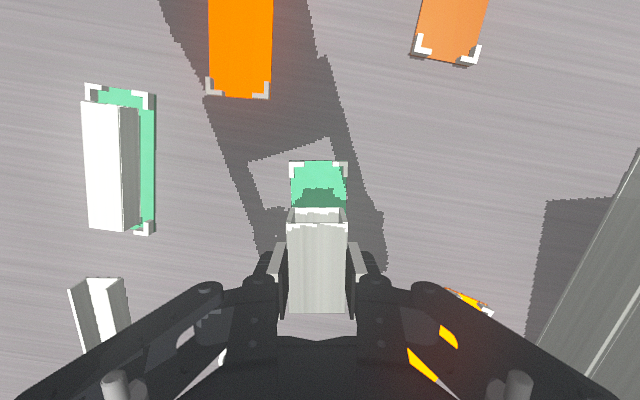

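Tube_xs is centred over nest_xs, with the near stops at (295,168) and (342,168). Lower to about -3.6 mm, then release.

Emit:
arm_command(plan=[0.8,1,10,0,0,0,35,0,0,0,25,0,0,0,20,0,0,0,11,0,0,0,7,0,0,0,4,0,0,0,2,0,0,0,1,0,0,0,0,0,0,0,0,0])

```text
time_s: 21.4
eef_pos: [0.459, 0.3667, -0.0029]
eef_rot: [0.0, -0.083, 0.997, 0.0]
wrist_force: [-1.3, -0.2, -1.0]
opening: 0.335
```

Emit:
arm_command(plan=[0,0,0.5,0,0,0,0,0])

```text
time_s: 21.6
eef_pos: [0.4589, 0.3667, -0.0036]
eef_rot: [0.0, -0.083, 0.997, 0.0]
wrist_force: [-0.7, -0.1, 0.7]
opening: 0.333
```

Emit:
arm_command(plan=[0,0,0,0,0,0,0,0,0,0,0,0,0,0,0,0,0,0,0,0], grip=0.8)

```text
time_s: 22.1
eef_pos: [0.4586, 0.3664, -0.004]
eef_rot: [-0.0, -0.082, 0.997, -0.0]
wrist_force: [0.5, -0.1, -0.0]
opening: 0.8
```

Emit:
arm_command(plan=[0,0,-20,0,0,0,-40,0,0,0,-40,0.1,0,0,-40,0.1,-1.1,-45.3,0,0,-1.1,-45.3,0,0,-1.1,-45.3,0,0,-1.1,-45.3,0,0,-1.1,-45.3,0,0,-1.1,-45.3,0,0,-1.1,-45.3,0,0,-1.1,-45.3,0,0,-1.1,-45.3,0,0,-1.1,-45.3,0,0,-1.1,-45.3,0,0,-1.1,-45.3,0,0,-1.1,-45.3,0,0,-1.1,-45.3,0,0,-1.1,-45.3,0,0,-1.1,-45.3,0,0], grip=1)

```text
time_s: 24.1
eef_pos: [0.4506, -0.3605, 0.136]
eef_rot: [0.0, 0.018, 1.0, -0.0]
wrist_force: [0.6, 0.6, -0.3]
opening: 0.996
```

Emit:
arm_command(plan=[0,0,0,0,0,0,0,0,0,0,0,0])

```text
time_s: 24.4
eef_pos: [0.4508, -0.3572, 0.1356]
eef_rot: [-0.0, 0.017, 1.0, 0.001]
wrist_force: [0.5, 0.3, 0.1]
opening: 1.0
```

```bash
python3 - <<'E'
from bench import ctrl
from go import *
c=grab(ctrl,'wrist','w9'); rel(c['obs'],451,-359,-9,178)
hsv=cv2.cvtColor(c['color'],cv2.COLOR_RGB2HSV)
g=cv2.inRange(hsv,(60,60,50),(92,255,255))
[print(*r) for r in rects(c,g,.004,300)]
E
```

```text
pos [ 450.8 -357.2  135.6] th 178.0 tilt [ 6.0e-04  1.2e-03 -1.0e+00] F [0.5 0.3 0.1] open 1.0 t 24.4
turn 0.001 dx,dy,dz [ -0.3  -1.8 144.6] len 2
[595. 312.] [612.6 -21.4] [97.3 17. ] -6.0
[471. 188.] [ 454.1 -188.5] [93.7 55.2] -17.9
```

View pics/w9.png

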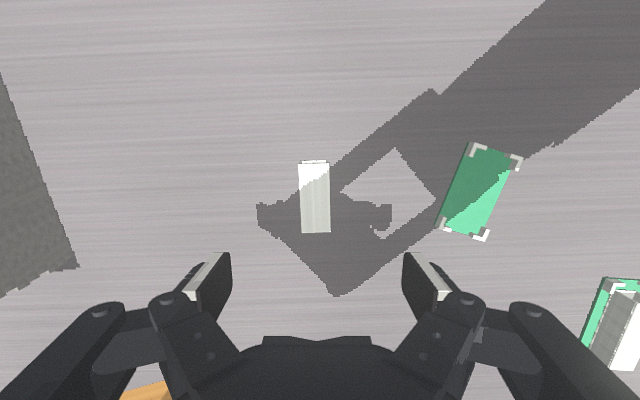

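Tube_s's top has corners (298,163), (329,163), (331,233) and (302,233). Nest_s measures (454,-188.5), angle -17.9°.

```bash
python3 - <<'E'
from go import *
c=load('w9')
quad(c,[(298,164),(329,163),(331,233),(302,234)])
E
```

```text
ctr [ 450.8 -357.2] len 70.4 wid 29.2 ang 0.4
```

Emit:
arm_command(plan=[0,0,40,0,0,0,40,0,0,0,35,0,0,0,18,0,0,0,8,0,0,0,3,0,0,0,0,0], grip=1)

```text
time_s: 25.15
eef_pos: [0.4516, -0.3585, -0.0072]
eef_rot: [0.0, 0.017, 1.0, -0.0]
wrist_force: [0.8, -0.4, 0.2]
opening: 0.998
```

Emit:
arm_command(plan=[0,0,0,0,0,0,0,0,0,0,0,0,0,0,0,0,0,0,0,0,0,0,0,0,0,0,0,0], grip=0)

```text
time_s: 25.85
eef_pos: [0.4515, -0.3593, -0.007]
eef_rot: [0.001, 0.017, 1.0, -0.001]
wrist_force: [-0.5, 0.4, 5.9]
opening: 0.336
```

Emit:
arm_command(plan=[0,0,-20,0,0,0,-40,0.14,0,0,-40,0.139,0,0,-10,0,9.9,32.6,0,0,9.9,32.6,0,0,9.9,32.6,0,0,9.9,32.6,0,0,9.9,32.6,0,0,0,0,0,0,0,0,0,0,0,0,0,0])

```text
time_s: 27.05
eef_pos: [0.4542, -0.1889, 0.1017]
eef_rot: [-0.0, 0.156, 0.988, -0.0]
wrist_force: [-0.2, 0.2, -1.7]
opening: 0.331
```

```bash
python3 - <<'E'
from bench import ctrl
from go import *
c=grab(ctrl,'wrist','w10'); rel(c['obs'],455,-188.8,-3,162)
E
```

```text
pos [ 454.2 -188.9  101.7] th 162.0 tilt [ 1.e-04 -3.e-04 -1.e+00] F [-0.2  0.2 -1.7] open 0.331 t 27.05
turn 0.001 dx,dy,dz [ -0.8   0.4 104.7] len 1
```

View pics/w10.png

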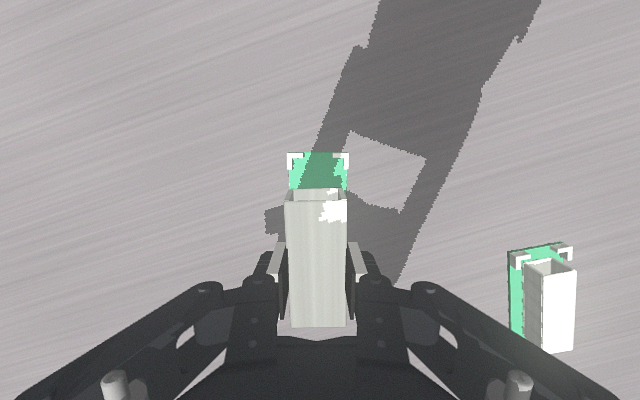

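Tube_s is aligned over nest_s, with the near stops at (294,160) and (342,160). Lower about 104 mm and release.

Emit:
arm_command(plan=[0,0,30,0,0,0,30,0,0,0,20,0,0,0,11,0,0,0,7,0,0,0,4,0,0,0,2,0,0,0,0,0,0,0,0,0])

```text
time_s: 28.0
eef_pos: [0.4547, -0.1886, -0.0013]
eef_rot: [0.001, 0.156, 0.988, -0.0]
wrist_force: [-0.3, -0.2, -1.6]
opening: 0.333
```

Emit:
arm_command(plan=[0,0,0.7,0,0,0,0,0])

```text
time_s: 28.2
eef_pos: [0.4544, -0.1883, -0.0024]
eef_rot: [0.0, 0.156, 0.988, -0.0]
wrist_force: [0.1, -0.1, -1.9]
opening: 0.331
```

Emit:
arm_command(plan=[0,0,0,0,0,0,0,0,0,0,0,0,0,0,0,0,0,0,0,0], grip=0.8)

```text
time_s: 28.7
eef_pos: [0.4542, -0.1883, -0.0027]
eef_rot: [0.0, 0.156, 0.988, -0.0]
wrist_force: [-0.0, -0.2, 0.1]
opening: 0.799
```

Emit:
arm_command(plan=[0,0,-20,0,0,0,-40,0,0,0,-40,0,0,0,-40,0,40,0,-20,0,40,0,0,0,30,0,0,0,0,0,0,0,0,0,0,0])

```text
time_s: 29.6
eef_pos: [0.3497, -0.1545, 0.1577]
eef_rot: [0.001, 0.157, 0.988, -0.0]
wrist_force: [0.5, -0.9, 0.0]
opening: 0.798
```

```bash
python3 - <<'E'
from bench import ctrl
from go import *
t=grab(ctrl,'top','t11'); s=grab(ctrl,'side','s11'); rel(t['obs'],455,-188.8,-3)
v=np.zeros((600,800,3),np.uint8)
v[:270]=cv2.resize(t['color'][140:250,160:486,::-1],(800,270),interpolation=cv2.INTER_CUBIC)
v[270:]=cv2.resize(s['color'][90:310,200:503,::-1],(800,330*1)if 0 else (800,330))
cv2.imwrite('pics/v11.png',v)
c=t; hsv=cv2.cvtColor(c['color'],cv2.COLOR_RGB2HSV)
m=cv2.inRange(hsv,(0,0,195),(180,45,255)); m[:140]=0;m[250:]=0;m[:,:200]=0;m[:,500:]=0
m=cv2.morphologyEx(m,cv2.MORPH_OPEN,np.ones((5,5)))
[print(*r) for r in rects(c,m,.034)]
E
```

```text
pos [ 349.7 -154.5  157.7] th 162.0 tilt [-1.8e-03 -7.0e-04 -1.0e+00] F [ 0.5 -0.9  0. ] open 0.798 t 29.6
turn -0.0 dx,dy,dz [-110.7   -0.   160.7] len 111
[415. 218.] [ 459.8 -190.3] [60.7 30.1] -16.4
[227. 215.] [458.7 366.4] [51.4 29.5] 3.2
[291. 217.] [457.3 178. ] [109.8  29.5] 1.7
[300. 164.] [619.9 156.3] [82.2 38.4] 6.8
[353. 163.] [626.5  -1.3] [90.1 31.3] -6.3
```

View pics/v11.png

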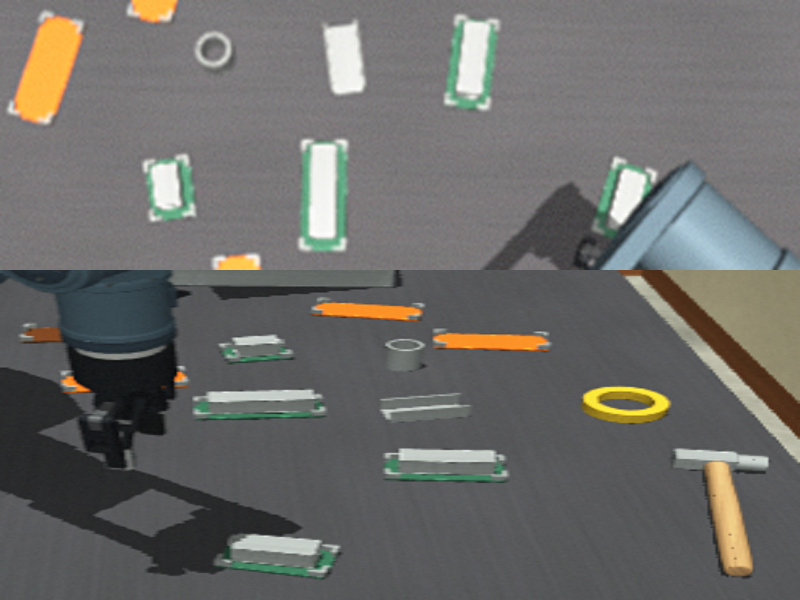

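All four tubes sit flat inside the stops in both views, and the channel and pipe are where they were. The tube_s measurement is cut off by the arm, but the side view shows it seated. I'm handing in.

```bash
python3 -c "
from bench import ctrl
print(ctrl.hand_in())"
```

```text
the job is handed in; nothing more can be done
None
```

All four tubes are lying flat in the nests of their own lengths, and I handed the job in at about 30 s of the 96 s allowed. No verdict was reported.

**Last checks:**
- **Tube positions:** top-view centres for tubes xs, m and l came out within about 2 mm of their nest centres. The side view shows all four tubes lying between their stops.
- **tube_s:** its top-view figure was cut off by the arm and read about 4–5 mm off centre. I relied on the gripper's release pose, which was within 1 mm of the measured nest centre, and on the side view.
- **tube_xs angle:** this read 3° against 9.5° for its nest, from only a few pixels and well inside the 0.4 rad limit.
- **Channel and pipe:** the channel measured within about 1.5 mm of its start. I judged the pipe unmoved by eye only.

**What went wrong on the way:**
- **First grasp:** the first grasp, on tube_m, closed above the tube because the real fingertips sit about 20 mm behind the stated TCP. The tube was not disturbed. I gripped about 18 mm lower there and used a similar grasp height for the rest.
- **Overshoot:** I sent one row too many on the way to nest_l and corrected it at height before lowering.

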